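# Shut the centrifuge and start it with its two-key chord

## Robot

A 6-joint arm with a two-finger parallel gripper is mounted at the origin on the work surface. World frame = base frame: x ahead of the robot, y to its left, z up, the work surface at z = 0. Lengths are in m, angles in rad, forces in N, time in s.
With the tool pointing down it reaches from about 0.275 to 0.875 m from the base axis. Payload 12.5 kg.
Tool frame: the origin (TCP) lies between the finger pads; the fingertips stand 22 mm ahead of it and the grasp point (between the pads) lies 3 mm ahead of it; z points along the fingers, y is the line along which they close (so a half turn about z gives the same grasp; the last joint's range is limited). The gripper opens to 85 mm and grips with 20 to 120 N. Pads are 22 mm wide; open, the fingers measure 114 mm over their backs; the gripper's body (76 mm by 85 mm) begins 54 mm behind the grasp point. The pads swing forward as they close: fully open they stand 13 mm farther back than shut.
Start: joints at [1.217, 0.351, 1.652, -0, 1.139, -0.085], TCP at [0.146, 0.53, 0.253] pointing down, gripper open.
Joint ranges: [-2.75, 2.75], [-0.79, 2.1], [0.01, 2.65], [-1.57, 4.71], [0.07, 3.14], [-2.87, 2.87]. Speed limits (rad/s): [2.22, 2.22, 2.79, 3.14, 3.14, 3.14].

## Interface

Orientations are given as a rotation vector (axis times angle).
In Python, from plant import ctrl gives the robot as it stands. The module is installed in compiled form; this text tells all that it offers.
- The arm moves only by the tool carry_out, never from a script. Its argument "increments" is a list of rows, each a list of 3 entries, a list of its own where there are three numbers: the shift along the tool's x, y, z in m, then the turn, a rotation vector about the tool's x, y, z in rad, then the closure, from -1 (fully open) to 1 (shut), so that 0 is half open. In form: [[[x, y, z], [ax, ay, az], claw], ...]. A call has 1 to 8 rows; each row shifts and turns the commanded pose from where the row before left it, along the tool's axes as they then stand; what a row does not reach is not made up. A row lasts 1/10 s, in which the tool goes at most 50 mm and 8.59 degrees, less where a joint would pass 70% of its speed; a pose out of reach is approached as far as the arm can. A call with a gripper value outside its range is refused whole. The fingers move at their own pace and stop on an object; "newtons" is the grip in N (left out, the last holds). Time passes only in rows, so rows that do not move let the fingers close. It gives the time, the measured TCP pose, the force, the opening and the grip force at its end, in the units of the state.
- ctrl.read_state(): the state, without advancing time (a new reading comes with each control period).
- ctrl.camera(name): name is "scene" or "top" or "wrist"; returns the picture (384x512x3 uint8, red, green, blue); there is no depth.
- ctrl.camera_params(name): a dict with "fov_y" (degrees; the focal length in pixels is half the picture's height over the tangent of half this angle, whatever the lens; pixels are square), "cx", "cy" (the principal point, pixels), "dist" ([k1, k2, p1, p2, k3] as OpenCV has them; the pictures are not rectified), "cam_to_world" (4x4, takes a point from camera to world coordinates); the wrist camera has in their place "T_tool_cam" (4x4, takes a point from camera to tool coordinates, whose origin is the TCP and whose axes are the flange's). Camera axes: x right, y up, looking along -z (the intrinsics and any distortion apply to the point x, -y, -z); pixel columns grow to the right and rows downward; lengths in m; the calibration is good to about 2 mm. A picture is of the moment at which its call begins: read the wrist's pose just before it. camera_params takes no time and is no camera call.
- ctrl.close_job(): hands the job in; it is judged then, once.
Trained networks look in the newest picture that a camera, given by its name, has taken for a name from the list of things; names that differ only in an ending like _2 or _b are one class to them, and where a whole thing is asked for, a point or a joint stands for the part that bears it (a point fixed in the world has none). Each returns a list of dicts, best first, with "p" (0 to 1); they miss things now and then, are a little off and sometimes report something else, mostly with a low value. They report only what shows in the picture. A call takes as long as a camera call.
- ctrl.search_frame(label, camera): "rect" ([left, top, right, bottom] in pixels, round what is visible of it).
- ctrl.mark_of(label, camera): "xy" ([column, row] in pixels: a listed point, or the origin of a listed thing).
The state is a dict: "t": time; "joint_pos": joint angles; "qvel": joint speeds; "joint_torque": joint torques, N m; "tcp_pos": TCP position; "tool_rot": TCP orientation; "contact_force": force on the tool from outside, world axes, zero at the start; "moment": the same for the moment, N m; "grip_width": finger opening in m; "grip_force": force on a finger pad.
Only numpy, scipy, OpenCV 4.12 (cv2) and the standard library are available. Lean on these libraries where they do the work, as an engineer would, in place of code of your own. Each camera call takes 0.05 s, during which the arm holds its last target. There are 200 camera calls.

## Task

Push the raised lid of the bench centrifuge down until it is fully shut, then start the machine: press its two round keys together with both fingertips, keep both fully down for about three seconds, and let go of them. Only push and press: do not swing the lid wide open, do not press the round keys one at a time or while the lid is open, do not press the low square stop key between them, and leave everything else where it stands.

Things in the scene. Friction and masses are not known exactly. Their poses are not given: they have to be found in the camera images.
- centrifuge: white bench centrifuge, fixed to the bench, 280 mm deep (its x), 240 mm wide (its y). Origin under the centre of its footprint, on the bench; its front faces its -x, towards the robot. The front deck (its x -140 to -60 mm) is 85 mm high; behind it the bowl housing is 112 mm high and is covered by the lid
- lid (a joint): lid angle in rad: 0 = shut, grows as the near edge rises. Starts at 0.45 to 0.85; over 0.95 is wide open. The hinge is stiff, so the lid stays where it is left and does not fall shut; a push of about 1 to 4 N down near its free edge moves it
- lid_hinge (a point): point on the lid's hinge axis, half-way along it, 128 mm behind the centrifuge's origin and 113 mm above the bench; the axis runs along the centrifuge's y. The lid's underside lies in the plane through the hinge axis
- lid_edge (a point): middle of the free (near) edge of the grey lid, on its outer (upper) face. The lid is a flat slab 236 mm wide, 18 mm thick; this edge is 184 mm from the hinge. Shut, the outer face is level, 131 mm above the bench
- key_left: the left (centrifuge's +y) round white key, its cap 26 mm across; it travels 7 mm straight down and springs back (about 1.5 N starts it, 5 N holds it fully down); origin at the centre of the cap's underside, 8 mm below the top
- key_right: the right (centrifuge's -y) round white key, the same as key_left
- key_left_top (a point): centre of the left round key's flat top; about 104 mm above the bench when up. The two round keys stand 64 mm apart centre to centre, on the deck 102 mm in front of the centrifuge's origin, 32 mm to either side of its middle line
- key_right_top (a point): centre of the right round key's flat top, the same height
- stop_key (a joint): travel of the square stop key in m: 0 = up, 0.005 = fully down
- stop_key_top (a point): centre of the top of the white square stop key, 18 x 18 mm, half-way between the round keys and 10 mm lower than their tops
- vial: small amber glass vial, 22 mm across, 32 mm tall, standing on the centrifuge's front deck to the left (+y) of the keys (85 mm above the bench); origin under its base
- petri: stack of clear dishes, a disc 90 mm across, 30 mm tall, on the bench in front of the centrifuge; origin under its base
- tape: paper tape roll lying flat, 80 mm across, 25 mm tall, on the bench in front of the centrifuge; origin under its base
- wash_bottle: white bottle, 60 mm across, 150 mm tall, beside the centrifuge; origin under its base
- bowl: steel bowl, 100 mm across, 50 mm tall, beside the centrifuge; origin under its base
- jar: glass jar, 70 mm across, 90 mm tall, beside the centrifuge; origin under its base

How it is judged:
On the way, in this order (a step that is already met when the one before it is completed fails the run):
1. the lid is fully shut (value of joint lid below 0.04 rad), for 0.2 s.
2. both round keys are held down together by the fingers for 2.5 s (z of each of key_left_top, key_right_top in the frame of centrifuge below 0.0995 m and contact force between the fingers and key_left above 0.5 N and contact force between the fingers and key_right above 0.5 N), for 2.5 s.
At the end, for the whole second after the job is handed in: After the lid was shut, both round keys were held at least 4.5 mm down by the fingers together for 2.5 s without a break. At the end the lid is within 0.04 rad of shut and all three keys are back up (within 1.5 mm) (value of joint lid below 0.04 rad and z of each of key_left_top, key_right_top in the frame of centrifuge above 0.1025 m and value of joint stop_key below 0.0015 m); the robot touches nothing.
It fails at once if a round key is pressed more than 5 mm while the other is less than 1 mm down ((z of key_left_top in the frame of centrifuge below 0.099 m and z of key_right_top in the frame of centrifuge above 0.103 m) or (z of key_right_top in the frame of centrifuge below 0.099 m and z of key_left_top in the frame of centrifuge above 0.103 m)).
It fails at once if a round key is pressed (over 3.5 mm) while the lid is open (over 0.1 rad) (value of joint lid above 0.1 rad and z of any of key_left_top, key_right_top in the frame of centrifuge below 0.1005 m).
It fails at once if the square stop key is pressed more than 3 mm (value of joint stop_key above 0.003 m).
It fails at once if the lid is raised beyond 0.95 rad (value of joint lid above 0.95 rad).
It fails at once if a bystander is moved more than 30 mm or lifted (distance of any of vial, petri, tape, wash_bottle, bowl, jar from where it was at the start of the episode above 0.03 m).
It also fails if it takes over 50 s, if anything falls off the work surface, if the arm or the gripper's body presses on something with over 40 N, if the wrist force passes 120 N, or if a joint passes its speed limit or range.

## Working session

There is one attempt and no reset: what is moved stays moved. The work goes in short steps, Python scripts to look and compute and a tool call to move; the robot and the scene stay as the last step left them, time stands still between calls to the robot, and variables do not carry over. Pictures are saved under pics/ and viewed, at most 10 in all, crops included, and the job is handed in when it is done.

Besides the shell and the picture viewer there is one more tool, called after ">>>" as name(argument=value, ...) on one line, values as JSON. carry_out: Moves the arm, as the interface text tells. Its arguments: {"type":"object","properties":{"increments":{"type":"array"},"newtons":{"type":"number"}},"required":["increments"]}

```bash
mkdir -p pics; cat > h.py <<'E'
import numpy as np, cv2
from plant import ctrl
from scipy.spatial.transform import Rotation as R
def cam(name, s=None):
    p=ctrl.camera_params(name); f=192/np.tan(np.radians(p['fov_y'])/2)
    K=np.array([[f,0,p['cx']],[0,f,p['cy']],[0,0,1]])
    if 'cam_to_world' in p: T=np.array(p['cam_to_world'])
    else:
        W=np.eye(4); W[:3,:3]=R.from_rotvec(s['tool_rot']).as_matrix(); W[:3,3]=s['tcp_pos']; T=W@np.array(p['T_tool_cam'])
    return K,np.array(p['dist'],float),T
def ray(c,uv):
    K,d,T=c; u=cv2.undistortPoints(np.array([[uv]],float),K,d)[0,0]
    return T[:3,3],T[:3,:3]@np.array([u[0],-u[1],-1])
def atz(c,uv,z):
    o,v=ray(c,uv); return o+v*(z-o[2])/v[2]
def proj(c,X):
    K,d,T=c; P=(np.atleast_2d(X)-T[:3,3])@T[:3,:3]; P=P*[1,-1,-1]
    return cv2.projectPoints(P,np.zeros(3),np.zeros(3),K,d)[0][:,0]
E
python3 - <<'E'
from h import *
s=ctrl.read_state(); print({k:np.round(v,3).tolist() for k,v in s.items()})
ims=[]
for n in ("scene","top"):
    im=ctrl.camera(n); cv2.imwrite(f'pics/{n}0.png',im[...,::-1]); c=cam(n); print(n,np.round(c[2],2).tolist())
    for l,z in (("key_left_top",.104),("key_right_top",.104),("stop_key_top",.094),("lid_hinge",.113),("lid_edge",.2),("vial",.085),("petri",0),("tape",0),("wash_bottle",0),("bowl",0),("jar",0),("centrifuge",0)):
        for m in ctrl.mark_of(l,n)[:2]: print(n,l,round(m['p'],2),np.round(m['xy'],1),np.round(atz(c,m['xy'],z),3))
E
```

```text
{'t': 0.0, 'joint_pos': [1.217, 0.351, 1.652, 0.0, 1.139, -0.085], 'qvel': [-0.0, 0.0, 0.0, -0.0, 0.0, 0.001], 'joint_torque': [0.004, -50.61, -29.141, 0.0, 0.004, 0.0], 'tcp_pos': [0.146, 0.53, 0.253], 'tool_rot': [-0.421, -3.113, 0.002], 'contact_force': [-0.126, 0.158, -0.21], 'moment': [-0.01, 0.004, -0.047], 'grip_force': 0.0, 'grip_width': 0.086}
scene [[1.0, 0.05, -0.04, 0.53], [-0.07, 0.73, -0.68, -0.47], [-0.0, 0.68, 0.73, 0.67], [0.0, 0.0, 0.0, 1.0]]
scene key_left_top 0.46 [218.7 263.3] [ 0.491 -0.118  0.104]
scene key_left_top 0.43 [218.6 264.6] [ 0.491 -0.12   0.104]
scene key_right_top 0.66 [230.5 289.3] [ 0.511 -0.17   0.104]
scene lid_hinge 0.73 [341.5 237.8] [ 0.72  -0.085  0.113]
scene lid_edge 0.67 [218.3 264.2] [ 0.497 -0.179  0.2  ]
scene lid_edge 0.65 [276.  212.8] [ 0.593 -0.087  0.2  ]
scene vial 0.72 [207.2 239.1] [ 0.468 -0.05   0.085]
scene petri 0.69 [153.5 276.5] [ 0.35  -0.076  0.   ]
scene tape 0.8 [175.7 369.2] [ 0.408 -0.262  0.   ]
scene wash_bottle 0.27 [229.6 294.2] [ 0.505 -0.126  0.   ]
scene jar 0.59 [360.2 358.1] [ 0.733 -0.267  0.   ]
scene ce
[... 490 characters left out ...]
-0.07   0.113]
top lid_edge 0.89 [315.6 167. ] [ 0.597 -0.123  0.2  ]
top vial 0.43 [285.  232.6] [ 0.47  -0.052  0.085]
top petri 0.78 [298.7 282. ] [ 0.348 -0.082  0.   ]
top tape 0.65 [366.9 252.2] [ 0.407 -0.269  0.   ]
top tape 0.34 [314.6 222.3] [ 0.498 -0.142  0.   ]
top wash_bottle 0.77 [238.5 212.1] [0.544 0.058 0.   ]
top wash_bottle 0.28 [310.5 220.6] [ 0.504 -0.132  0.   ]
top bowl 0.85 [372.7 187.5] [ 0.578 -0.312  0.   ]
top bowl 0.34 [349.  136.2] [ 0.73  -0.269  0.   ]
top jar 0.84 [348.7 141.2] [ 0.715 -0.266  0.   ]
top jar 0.18 [367. 253.] [ 0.405 -0.269  0.   ]
top centrifuge 0.7 [299.8 189.8] [ 0.59  -0.113  0.   ]
top centrifuge 0.43 [366.3 251.7] [ 0.409 -0.267  0.   ]
```

```bash
python3 -c "
import cv2,numpy as np
cv2.imwrite('pics/both0.png',cv2.resize(np.hstack([cv2.imread('pics/scene0.png'),cv2.imread('pics/top0.png')]),(800,300)))"
```

```text
(no output)
```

View pics/both0.png

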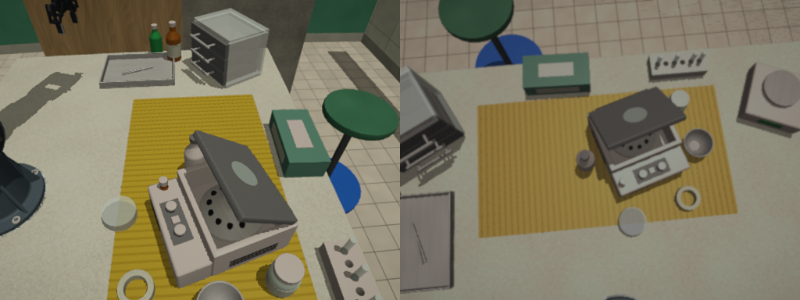

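The overview shows the lid raised, the keys at scene (219,264) and (230,289), and the vial left of them. I'll fit the centrifuge pose and lid angle from all the marks.

```bash
cat > fit.py <<'E'
from h import *
from scipy.optimize import least_squares
def pts(p):
    x,y,a,t=p; L=dict(key_left_top=(-.102,.032,.104),key_right_top=(-.102,-.032,.104),stop_key_top=(-.102,0,.094),lid_hinge=(.128,0,.113),
      lid_edge=(.128-.184*np.cos(t)+.018*np.sin(t),0,.113+.184*np.sin(t)+.018*np.cos(t)),centrifuge=(0,0,0))
    c,s=np.cos(a),np.sin(a); return {k:np.array([x+c*v[0]-s*v[1],y+s*v[0]+c*v[1],v[2]]) for k,v in L.items()}
def fit(obs,p0):
    f=lambda p:np.concatenate([proj(c,pts(p)[l])[0]-uv for c,l,uv in obs])
    r=least_squares(f,p0,loss='soft_l1'); return r.x,f(r.x).reshape(-1,2)
E
python3 - <<'E'
from fit import *
S=cam('scene');T=cam('top')
obs=[(S,'key_left_top',(218.7,263.3)),(S,'key_right_top',(230.5,289.3)),(S,'lid_hinge',(341.5,237.8)),(S,'lid_edge',(276,212.8)),(S,'centrifuge',(276.1,284.2)),
(T,'key_left_top',(312.3,222.7)),(T,'key_right_top',(333.9,213.2)),(T,'stop_key_top',(323.6,219)),(T,'lid_hinge',(282.4,130.8)),(T,'lid_edge',(315.6,167)),(T,'centrifuge',(299.8,189.8))]
p,r=fit(obs,[.6,-.11,.3,.6]); print(p,np.round(r,1).tolist()); print({k:np.round(v,3) for k,v in pts(p).items()})
s=ctrl.read_state(); M=R.from_rotvec(s['tool_rot']).as_matrix(); print(M.round(3))
E
```

```text
[ 0.59723751 -0.11362116  0.30084502  0.63351136] [[-0.5, -2.0], [-0.9, 2.4], [-1.4, -3.8], [-0.2, 0.0], [-1.1, 1.7], [-1.9, -1.7], [0.7, -2.3], [-1.8, -2.5], [2.1, 0.1], [0.4, -0.4], [-0.2, -2.7]]
{'key_left_top': array([ 0.49 , -0.113,  0.104]), 'key_right_top': array([ 0.509, -0.174,  0.104]), 'stop_key_top': array([ 0.5  , -0.144,  0.094]), 'lid_hinge': array([ 0.719, -0.076,  0.113]), 'lid_edge': array([ 0.588, -0.116,  0.236]), 'centrifuge': array([ 0.597, -0.114,  0.   ])}
[[-0.964  0.266 -0.   ]
 [ 0.266  0.964  0.   ]
 [ 0.     0.    -1.   ]]
```

>>> carry_out(increments=[[[-0.029, -0.035, -0.006], [0, 0, 0], -0.16], [[-0.029, -0.035, -0.006], [0, 0, 0], -0.16], [[-0.029, -0.035, -0.006], [0, 0, 0], -0.16], [[-0.029, -0.035, -0.006], [0, 0, 0], -0.16], [[-0.029, -0.035, -0.006], [0, 0, 0], -0.16], [[-0.029, -0.035, -0.006], [0, 0, 0], -0.16], [[-0.029, -0.035, -0.006], [0, 0, 0], -0.16], [[-0.029, -0.035, -0.006], [0, 0, 0], -0.16]])

```text
t: 2.1
tcp_pos: [0.2956, 0.1971, 0.3018]
tool_rot: [0.42, 3.113, 0.001]
contact_force: [0.7, 1.4, 0.4]
grip_width: 0.0495
grip_force: 0.0
```

>>> carry_out(increments=[[[-0.029, -0.035, 0], [0, 0, 0], -0.16], [[-0.029, -0.035, 0], [0, 0, 0], -0.16], [[-0.029, -0.035, 0], [0, 0, 0], -0.16], [[-0.029, -0.035, 0], [0, 0, 0], -0.16], [[-0.029, -0.035, 0], [0, 0, 0], -0.16], [[-0.029, -0.035, 0], [0, 0, 0], -0.16], [[-0.029, -0.035, 0], [0, 0, 0], -0.16], [[-0.029, -0.035, 0], [0, 0, 0], -0.16]])

```text
t: 2.9
tcp_pos: [0.4451, -0.1349, 0.3014]
tool_rot: [0.422, 3.113, -0.0]
contact_force: [-0.0, 1.2, 0.1]
grip_width: 0.0498
grip_force: 0.0
```

>>> carry_out(increments=[[[0, 0, 0], [0, 0, -0.114], -0.16], [[0, 0, 0], [0, 0, -0.114], -0.16], [[0, 0, 0], [0, 0, -0.114], -0.16], [[0, 0, 0], [0, 0, -0.114], -0.16], [[0, 0, 0], [0, 0, -0.114], -0.16], [[0, 0, 0], [0, 0, 0], -0.16], [[0, 0, 0], [0, 0, 0], -0.16]])

```text
t: 3.6
tcp_pos: [0.4447, -0.1329, 0.3013]
tool_rot: [-0.466, 3.107, -0.0]
contact_force: [0.4, 0.0, 0.8]
grip_width: 0.0495
grip_force: 0.0
```

```bash
cat > look.py <<'E'
import sys
from fit import *
def look(labels=("key_left_top","key_right_top","stop_key_top","lid_edge","vial")):
    s=ctrl.read_state(); im=ctrl.camera('wrist'); cv2.imwrite(f"pics/w{s['t']:.1f}.png",im[...,::-1]); c=cam('wrist',s); obs=[]
    print(s['t'],s['tcp_pos'],s['tool_rot'],s['joint_pos'],s['grip_width'],s['contact_force'])
    Z=dict(key_left_top=.104,key_right_top=.104,stop_key_top=.094,lid_edge=.236,vial=.085)
    for l in labels:
        for m in ctrl.mark_of(l,'wrist')[:2]: print(l,round(m['p'],2),np.round(m['xy'],1),np.round(atz(c,m['xy'],Z[l]),4)); obs.append((c,l,m['xy'],m['p']))
    return s,c,obs
E
python3 - <<'E'
from look import *
s,c,o=look(); print(c[2].round(3).tolist()); print(ctrl.camera_params('wrist')['T_tool_cam'])
import glob; print(glob.glob('pics/w*'))
E
cp pics/w*.png pics/wv.png
```

```text
3.6 [ 0.44466138 -0.13286236  0.30131189] [-4.66252810e-01  3.10675809e+00 -3.68495913e-05] [-3.90716611e-01  1.41285580e-01  1.80121839e+00  1.82487935e-06
  1.19904020e+00 -2.25944403e+00] 0.04950194251899677 [0.41901256 0.04754834 0.76334028]
key_left_top 0.41 [ 97.2 205.9] [ 0.5295 -0.2803  0.104 ]
key_right_top 0.79 [200.5 217.6] [ 0.5106 -0.1735  0.104 ]
stop_key_top 0.75 [231.3 209.9] [ 0.4963 -0.1441  0.094 ]
lid_edge 0.44 [ 94.8 207. ] [ 0.4652 -0.2295  0.236 ]
vial 0.9 [323.3 211.3] [ 0.4709 -0.0443  0.085 ]
vial 0.51 [241.5 256.5] [ 0.5525 -0.1164  0.085 ]
[[-0.294, -0.912, -0.287, 0.371], [0.956, -0.28, -0.089, -0.154], [0.0, -0.3, 0.954, 0.423], [0.0, 0.0, 0.0, 1.0]]
[[ 3.21062510e-04  9.53823906e-01  3.00366200e-01  7.65208194e-02]
 [ 9.99999904e-01 -2.16642283e-04 -3.80947959e-04  9.37895271e-04]
 [-2.98285251e-04  3.00366293e-01 -9.53823884e-01 -1.21922323e-01]
 [ 0.00000000e+00  0.00000000e+00  0.00000000e+00  1.00000000e+00]]
['pics/w3.6.png']
```

View pics/wv.png

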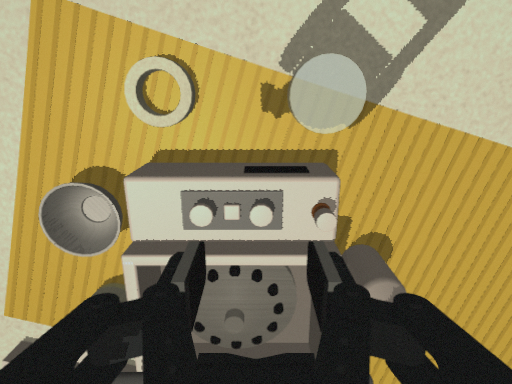

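The wrist view shows right key ≈(202,215), stop (232,212), left key ≈(262,215), vial (323,212). The rows are parallel to the image, so the yaw is nearly right. I'll refine the key centres numerically.

```bash
cat > keys.py <<'E'
from fit import *
def seg(img,c,box):
    x0,y0,x1,y1=box; g=cv2.cvtColor(img[y0:y1,x0:x1],cv2.COLOR_BGR2GRAY)
    t,b=cv2.threshold(g,0,255,cv2.THRESH_OTSU); n,_,st,ce=cv2.connectedComponentsWithStats(b)
    return t,[(st[i].tolist(),(ce[i]+[x0,y0]).round(1)) for i in range(1,n) if st[i,4]>60]
E
python3 - <<'E'
from keys import *
s=ctrl.read_state(); c=cam('wrist',s); im=cv2.imread('pics/w3.6.png'); t,q=seg(im,c,(186,194,278,228)); print(t,q)
P=[atz(c,k[1],.104 if k[0][4]>330 else .094) for k in q]; print(np.round(P,4))
p=[.597,-.1136,.3,.63]; print({k:proj(c,v).round(1).tolist() for k,v in pts(p).items()})
E
```

```text
153.0 [([3, 11, 24, 22, 384], array([200.5, 215.6])), ([38, 11, 15, 15, 217], array([231.1, 212.2])), ([63, 11, 24, 22, 384], array([260.5, 215.6]))]
[[ 0.5085 -0.1739  0.104 ]
 [ 0.499  -0.1434  0.094 ]
 [ 0.4896 -0.1127  0.104 ]]
{'key_left_top': [[259.9, 215.9]], 'key_right_top': [[200.0, 215.9]], 'stop_key_top': [[230.7, 212.6]], 'lid_hinge': [[233.6, 390.9]], 'lid_edge': [[219.2, 394.0]], 'centrifuge': [[237.0, 254.6]]}
```

>>> carry_out(increments=[[[-0.04, -0.0066, 0], [0, 0, 0], -0.16], [[-0.04, -0.0066, 0], [0, 0, 0], -0.16], [[-0.04, -0.0066, 0], [0, 0, 0], -0.16], [[-0.04, -0.0066, 0], [0, 0, 0], -0.16], [[0, 0, 0.01], [0, 0, 0], -0.16], [[0, 0, 0.01], [0, 0, 0], -0.16], [[0, 0, 0.01], [0, 0, 0], -0.16], [[0, 0, 0], [0, 0, 0], -0.16]])

```text
t: 4.7
tcp_pos: [0.604, -0.1107, 0.2698]
tool_rot: [0.47, -3.104, -0.002]
contact_force: [-0.7, -0.2, 0.3]
grip_width: 0.0494
grip_force: 0.0
```

```bash
python3 - <<'E'
from fit import *
im=ctrl.camera('scene'); s=ctrl.read_state(); print(s['tcp_pos'],s['contact_force'],s['joint_pos'])
cv2.imwrite('pics/s1.png',cv2.resize(im[120:340,130:420,::-1],None,fx=2,fy=2))
E
```

```text
[ 0.60438497 -0.11078076  0.27086456] [ 0.36197681 -0.56087873  1.22292688] [-2.57025509e-01  4.52952707e-01  1.45465177e+00 -1.75962968e-05
  1.23527570e+00 -2.12838953e+00]
```

View pics/s1.png

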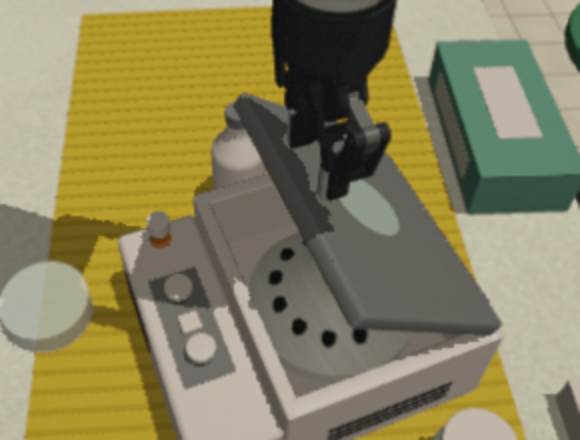

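The fingertips hover just above the lid's outer face, inside its free edge (edge middle ≈(320,215) in the crop). Pushing down now.

>>> carry_out(increments=[[[0, 0, 0.008], [0, 0, 0], -0.16], [[0, 0, 0.008], [0, 0, 0], -0.16], [[0.003, 0, 0.008], [0, 0, 0], -0.16], [[0.004, 0, 0.008], [0, 0, 0], -0.16], [[0.005, 0, 0.008], [0, 0, 0], -0.16]])

```text
t: 5.25
tcp_pos: [0.5934, -0.1143, 0.2306]
tool_rot: [0.471, -3.106, 0.0]
contact_force: [-0.7, -0.1, 2.0]
grip_width: 0.0495
grip_force: 0.8
```

>>> carry_out(increments=[[[0.005, 0, 0.008], [0, 0, 0], -0.16], [[0.005, 0, 0.008], [0, 0, 0], -0.16], [[0.005, 0, 0.008], [0, 0, 0], -0.16], [[0.004, 0, 0.008], [0, 0, 0], -0.16], [[0.004, 0, 0.008], [0, 0, 0], -0.16]])

```text
t: 5.75
tcp_pos: [0.5716, -0.1211, 0.1906]
tool_rot: [-0.471, 3.106, -0.0]
contact_force: [0.7, 0.4, 1.0]
grip_width: 0.0494
grip_force: 0.6
```

>>> carry_out(increments=[[[0.002, 0, 0.007], [0, 0, 0], -0.16], [[0.002, 0, 0.007], [0, 0, 0], -0.16], [[0, 0, 0.007], [0, 0, 0], -0.16], [[0, 0, 0.007], [0, 0, 0], -0.16], [[0, 0, 0.003], [0, 0, 0], -0.16]])

```text
t: 6.25
tcp_pos: [0.5679, -0.1221, 0.1594]
tool_rot: [0.471, -3.105, -0.001]
contact_force: [-1.1, -1.2, 0.3]
grip_width: 0.0495
grip_force: 0.5
```

>>> carry_out(increments=[[[0, 0, 0.002], [0, 0, 0], -0.16], [[0, 0, 0.002], [0, 0, 0], -0.16]])

```text
t: 6.45
tcp_pos: [0.5681, -0.1222, 0.1562]
tool_rot: [-0.471, 3.106, -0.0]
contact_force: [0.0, 0.8, 1.1]
grip_width: 0.0496
grip_force: 0.5
```

>>> carry_out(increments=[[[0, 0, 0.002], [0, 0, 0], -0.16], [[0, 0, 0.002], [0, 0, 0], -0.16]])

```text
t: 6.65
tcp_pos: [0.5681, -0.1222, 0.1523]
tool_rot: [-0.471, 3.106, -0.0]
contact_force: [-0.7, -0.2, 1.9]
grip_width: 0.0494
grip_force: 0.5
```

>>> carry_out(increments=[[[0, 0, 0.002], [0, 0, 0], -0.16], [[0, 0, 0.001], [0, 0, 0], -0.16]])

```text
t: 6.85
tcp_pos: [0.5682, -0.1222, 0.1499]
tool_rot: [-0.471, 3.106, -0.0]
contact_force: [-5.5, 0.9, 16.0]
grip_width: 0.0501
grip_force: 8.3
```

```bash
python3 - <<'E'
from fit import *
im=ctrl.camera('scene'); s=ctrl.read_state(); print(s['tcp_pos'],s['contact_force'],s['grip_force'])
cv2.imwrite('pics/s2.png',cv2.resize(im[120:340,130:420,::-1],None,fx=2,fy=2))
E
```

```text
[ 0.56809333 -0.1222309   0.15003954] [-4.14665879  0.79139025  7.69964363] 4.011579757438994
```

View pics/s2.png

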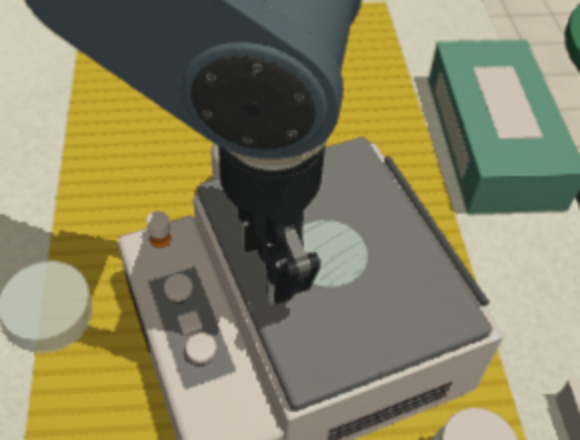

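The lid lies flat and shut, and the force rose to 16 N at tip height ≈131 mm, so the tips are 19 mm ahead of the TCP. Next I'll go up and over the keys.

>>> carry_out(increments=[[[0, 0, 0], [0, 0, 0], -0.16], [[0, 0, 0], [0, 0, 0], -0.16], [[0, 0, -0.015], [0, 0, 0], -0.16], [[0, 0, -0.015], [0, 0, 0], -0.16], [[0.036, 0, 0], [0, 0, 0], -0.16], [[0.0364, 0, 0], [0, 0, 0], -0.16], [[0, 0, 0.015], [0, 0, 0], -0.16], [[0, 0, 0], [0, 0, 0], -0.16]])

```text
t: 7.7
tcp_pos: [0.4979, -0.1437, 0.1634]
tool_rot: [0.47, -3.105, -0.001]
contact_force: [-0.3, 1.2, 0.4]
grip_width: 0.0497
grip_force: 0.0
```

```bash
python3 - <<'E'
from fit import *
s=ctrl.read_state(); im=ctrl.camera('wrist'); c=cam('wrist',s); print(s['tcp_pos'],s['tool_rot'],s['contact_force'],s['grip_width'])
cv2.imwrite('pics/w2.png',im[...,::-1])
p=[.597,-.1136,.3,0]; print({k:proj(c,v).round(1).tolist() for k,v in pts(p).items()})
m=R.from_rotvec(s['tool_rot']).as_matrix(); print(m.T@(np.array([.499,-.1433,s['tcp_pos'][2]])-s['tcp_pos']))
tip=[s['tcp_pos']+m@np.array([0,y,.019]) for y in (-.0247,-.0393,.0247,.0393)]; print(proj(c,np.array(tip)).round(1))
E
```

```text
[ 0.49793891 -0.14369184  0.1633624 ] [ 4.69760451e-01 -3.10479128e+00 -1.40335810e-03] [-0.26377636  1.15976776  0.35374932] 0.0496756043663613
{'key_left_top': [[305.5, 226.2]], 'key_right_top': [[201.0, 226.2]], 'stop_key_top': [[253.4, 220.0]], 'lid_hinge': [[253.7, 502.3]], 'lid_edge': [[253.1, 319.0]], 'centrifuge': [[254.1, 278.3]]}
[-1.12951180e-03  6.04009590e-05 -1.41774595e-06]
[[203.5 255.9]
 [173.7 256. ]
 [304.2 255.9]
 [334.  256. ]]
```

View pics/w2.png

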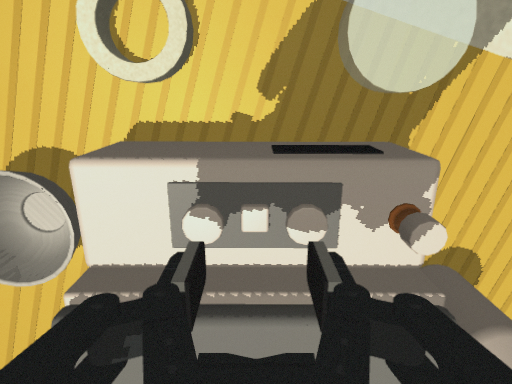

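Both keys are symmetric under the fingers: keys at (203,224) and (306,224), inner finger faces at columns 204 and 308. Descending to just above them.

>>> carry_out(increments=[[[-0.001, 0, 0.012], [0, 0, 0], -0.16], [[0, 0, 0.012], [0, 0, 0], -0.16], [[0, 0, 0.012], [0, 0, 0], -0.16], [[0, 0, 0], [0, 0, 0], -0.16]])

```text
t: 8.15
tcp_pos: [0.4991, -0.1429, 0.1262]
tool_rot: [0.471, -3.103, -0.003]
contact_force: [0.2, 0.1, -0.5]
grip_width: 0.0497
grip_force: 0.0
```

>>> carry_out(increments=[[[0, 0, 0.003], [0, 0, 0], -0.16], [[0, 0, 0.003], [0, 0, 0], -0.16], [[0, 0, 0], [0, 0, 0], -0.16]])

```text
t: 8.45
tcp_pos: [0.5001, -0.1434, 0.1225]
tool_rot: [-0.471, 3.105, -0.0]
contact_force: [-0.5, 1.0, 3.1]
grip_width: 0.0496
grip_force: 1.6
```

>>> carry_out(increments=[[[0, 0, 0.003], [0, 0, 0], -0.16], [[0, 0, 0.002], [0, 0, 0], -0.16], [[0, 0, 0], [0, 0, 0], -0.16]])

```text
t: 8.75
tcp_pos: [0.5001, -0.1434, 0.1177]
tool_rot: [-0.471, 3.105, -0.001]
contact_force: [-1.1, 1.5, 8.7]
grip_width: 0.0497
grip_force: 4.0
```

>>> carry_out(increments=[[[0, 0, 0.002], [0, 0, 0], -0.16], [[0, 0, 0], [0, 0, 0], -0.16]])

```text
t: 8.95
tcp_pos: [0.5002, -0.1435, 0.1161]
tool_rot: [-0.471, 3.105, -0.001]
contact_force: [-2.0, 0.7, 10.1]
grip_width: 0.0497
grip_force: 4.8
```

>>> carry_out(increments=[[[0, 0, 0.001], [0, 0, 0], -0.16], [[0, 0, 0], [0, 0, 0], -0.16], [[0, 0, 0], [0, 0, 0], -0.16], [[0, 0, 0], [0, 0, 0], -0.16], [[0, 0, 0], [0, 0, 0], -0.16], [[0, 0, 0], [0, 0, 0], -0.16], [[0, 0, 0], [0, 0, 0], -0.16], [[0, 0, 0], [0, 0, 0], -0.16]])

```text
t: 9.75
tcp_pos: [0.5002, -0.1435, 0.1159]
tool_rot: [-0.471, 3.105, -0.001]
contact_force: [-6.1, 3.1, 22.8]
grip_width: 0.0497
grip_force: 11.0
```

>>> carry_out(increments=[[[0, 0, 0], [0, 0, 0], -0.16], [[0, 0, 0], [0, 0, 0], -0.16], [[0, 0, 0], [0, 0, 0], -0.16], [[0, 0, 0], [0, 0, 0], -0.16], [[0, 0, 0], [0, 0, 0], -0.16], [[0, 0, 0], [0, 0, 0], -0.16], [[0, 0, 0], [0, 0, 0], -0.16], [[0, 0, 0], [0, 0, 0], -0.16]])

```text
t: 10.55
tcp_pos: [0.5002, -0.1435, 0.1159]
tool_rot: [-0.471, 3.105, -0.001]
contact_force: [-6.3, 2.4, 22.2]
grip_width: 0.0498
grip_force: 11.0
```

>>> carry_out(increments=[[[0, 0, 0], [0, 0, 0], -0.16], [[0, 0, 0], [0, 0, 0], -0.16], [[0, 0, 0], [0, 0, 0], -0.16], [[0, 0, 0], [0, 0, 0], -0.16], [[0, 0, 0], [0, 0, 0], -0.16], [[0, 0, 0], [0, 0, 0], -0.16], [[0, 0, 0], [0, 0, 0], -0.16], [[0, 0, 0], [0, 0, 0], -0.16]])

```text
t: 11.35
tcp_pos: [0.5002, -0.1435, 0.1159]
tool_rot: [-0.471, 3.105, -0.001]
contact_force: [-6.4, 1.7, 20.9]
grip_width: 0.0495
grip_force: 11.0
```

>>> carry_out(increments=[[[0, 0, 0], [0, 0, 0], -0.16], [[0, 0, 0], [0, 0, 0], -0.16], [[0, 0, 0], [0, 0, 0], -0.16], [[0, 0, 0], [0, 0, 0], -0.16], [[0, 0, 0], [0, 0, 0], -0.16], [[0, 0, 0], [0, 0, 0], -0.16]])

```text
t: 11.95
tcp_pos: [0.5002, -0.1435, 0.1159]
tool_rot: [-0.471, 3.105, -0.001]
contact_force: [-6.8, 3.2, 21.3]
grip_width: 0.05
grip_force: 11.0
```

```bash
python3 - <<'E'
from fit import *
s=ctrl.read_state(); im=ctrl.camera('wrist'); print(s['t'],s['tcp_pos'],s['contact_force'],s['moment'],s['grip_force'])
cv2.imwrite('pics/w3.png',im[...,::-1])
E
```

```text
11.95 [ 0.50020327 -0.14346293  0.11591032] [-6.81147135  3.15758901 21.31616153] [ 0.54165261  1.16129505 -0.03249167] 11.035311132436618
```

View pics/w3.png

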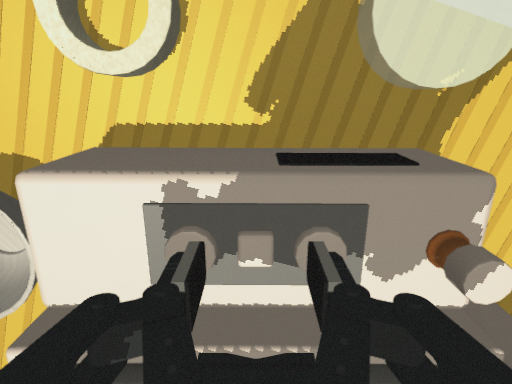

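Both fingers rest on both keys at (190,245) and (322,245), sharing the load at 11 N each for 3 s, and the stop key at (256,250) is untouched. Releasing now.

>>> carry_out(increments=[[[0, 0, -0.004], [0, 0, 0], -0.16], [[0, 0, -0.008], [0, 0, 0], -0.16], [[0, 0, -0.02], [0, 0, 0], -0.16], [[0, 0, -0.03], [0, 0, 0], -0.16], [[0, 0, -0.03], [0, 0, 0], -0.16], [[0, 0, -0.03], [0, 0, 0], -0.16], [[0, 0, 0], [0, 0, 0], -0.16], [[0, 0, 0], [0, 0, 0], -0.16]])

```text
t: 12.8
tcp_pos: [0.4998, -0.1434, 0.2364]
tool_rot: [-0.471, 3.105, -0.001]
contact_force: [0.2, -0.6, -0.8]
grip_width: 0.0497
grip_force: 0.0
```

```bash
python3 - <<'E'
from fit import *
a=ctrl.camera('wrist'); b=ctrl.camera('scene'); s=ctrl.read_state(); print(s['tcp_pos'],s['contact_force'])
cv2.imwrite('pics/end.png',cv2.resize(np.hstack([a,b])[...,::-1],(800,300)))
E
```

```text
[ 0.49932723 -0.14320315  0.23523002] [-0.02930417 -0.05154719  0.53101619]
```

View pics/end.png

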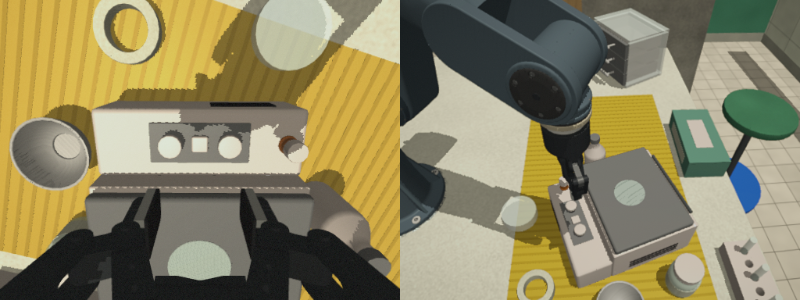

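The lid is shut, the keys at (170,147) and (230,147) are back up, nothing else has moved, and the arm is clear.

```bash
python3 -c "
from plant import ctrl
print(ctrl.close_job())"
```

```text
the job is handed in; nothing more can be done
None
```

The lid is shut, both round keys were held down together for about 3 s and then released, nothing else was moved as far as the final pictures show, and the job is handed in (no verdict was returned).

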